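# Set the nip of the bindery roller press with the 3 mm gauge

### The arm

A 7-joint arm with a two-finger parallel gripper is mounted at the origin on the work surface. World frame = base frame: x ahead of the robot, y to its left, z up, the work surface at z = 0. Lengths are in m, angles in rad, forces in N, time in s.
With the tool pointing down it reaches from about 0.35 to 0.9 m from the base axis. Payload 8.1 kg.
Tool frame: the origin (TCP) lies where the fingers leave the gripper's body, on its centre line; the fingertips stand 66 mm ahead of it and the grasp point (between the pads) lies 47 mm ahead of it (arm.tip_reach is the distance from the TCP to the fingertips, in m); z points along the fingers, y is the direction in which the jaws open and shut (so a half turn about z gives the same grasp; the last joint's range is limited). The gripper opens to 92 mm and grips with 3 to 60 N. Pads are 19 mm wide; open, the fingers measure 130 mm over their backs; the gripper's body (75 mm by 190 mm) begins 47 mm behind the grasp point.
Start: joints at [-1.384, 0.434, 0.025, 1.573, -0.012, 1.134, -0.075], TCP at [0.179, 0.599, 0.292] pointing down, gripper open.
Joint ranges: [-2.62, 2.62], [-0.44, 2.09], [-1.27, 1.32], [0.08, 2.57], [-1.32, 4.46], [0.12, 2], [-2.74, 2.74]. Speed limits (rad/s): [2.22, 2.22, 3.01, 3.01, 3.14, 3.14, 3.14].

### API

Orientations are given as a rotation vector (axis times angle).
In Python, from cell import arm gives the robot as it stands.
- The arm moves only by the tool carry_out, never from a script. Its argument "plan" is a list of rows, each a list of 5 numbers: the shift along the world's x, y, z in cm, then the turn about the world's z in rad, then the finger opening in cm, from 0 to 9.18. In form: [[tx, ty, tz, spin, fingers], ...]. A call has 1 to 20 rows; each row is the pose to reach, as a shift and turn from the pose measured when the call began; what a row does not reach only later rows make up. A row lasts 1/10 s, in which the tool goes at most 50 mm and 8.59 degrees, less where a joint would pass 70% of its speed; a pose out of reach is approached as far as the arm can. A call with a gripper value outside its range is refused whole. The fingers move at their own pace and stop on an object; "squeeze" is the grip in N (left out, the last holds). Time passes only in rows, so rows that repeat a pose let the fingers close. It gives the time, the measured TCP pose, the force and the opening at its end, in the units of the state.
- arm.observe(): the state, without advancing time (a new reading comes with each control period).
- arm.get_image(name): name is "scene" or "side" or "wrist"; returns (picture, depth): 480x640x3 uint8, red, green, blue; 480x640 float32, m along the optical axis (not along the pixel's ray), 0 where there is no reading.
- arm.get_calibration(name): a dict with "intrinsics" (3x3 intrinsics, pixels), "D" ([k1, k2, p1, p2, k3] as OpenCV has them; the pictures are not rectified), "rvec" (rotation vector, rad) and "tvec" (3), from world to camera coordinates, as OpenCV has them; the wrist camera has in their place "tool_from_camera" (4x4, takes a point from camera to tool coordinates, whose origin is the TCP and whose axes are the flange's). Camera axes: x right, y down, z forward; pixel columns grow to the right and rows downward; lengths in m; the calibration is good to about 2 mm. A picture is of the moment at which its call begins: read the wrist's pose just before it. get_calibration takes no time and is no camera call.
- arm.sign_off(): hands the job in, once; it reports no verdict.
The state is a dict: "clock": time; "joints": joint angles; "dq": joint speeds; "joint_efforts": joint torques, N m; "position": TCP position; "ee_rot": TCP orientation; "force": force on the tool from outside, world axes, zero at the start; "ft_torque": the same for the moment, N m; "width": opening from 0.0 (shut) to 1.0 (fully open).
Only numpy, scipy, OpenCV 4.12 (cv2) and the standard library are available. Lean on these libraries where they do the work, as an engineer would, in place of code of your own. Each camera call takes 0.05 s, during which the arm holds its last target. There are 200 camera calls.

### The job

Set the roller press for 3 mm board: with the nip still open, slide the green-handled 3 mm gauge flat under the upper roller until its nose is about 30 mm through, then swing the red-knobbed lever over to where the gauge drags when drawn back, a light, even pull of 5 to 6 N, never squeezing it hard. Draw the gauge out against that drag, lay it flat back in the tray where you took it from, and leave the lever at the setting and the other things untouched.

Things in the scene. Friction and masses are not known exactly. Their poses are not given: they have to be found in the camera images.
- gauge3: the 3 mm setting gauge, 150 g: flat steel blade 3 mm thick, 26 mm wide, 165 mm long, with an upright green handle on it. Origin on the blade's underside below the handle's centre; x along the blade to its nose (blade from x = -45 to +120 mm), z up. Handle 46 mm long (x), 16 mm wide (y), from 3 to 39 mm above the origin. Starts in either compartment of the tray
- gauge3_nose (a point): middle of the front end of the 3 mm gauge's blade, on its underside. The upper roller sits in springs: lowered onto the gauge it presses with 4 N per mm the lever closes past touching; over 18 N marks the rubber. Steel and rubber rub with a coefficient of about 0.6: drawing the pinched gauge takes 1.2 times the roller's press plus 0.9 N, plus 0.6 of any push down on it (less 0.6 of any lift)
- gauge6: another gauge of the same shape, 6 mm thick, orange handle, in the other compartment of the tray; not needed, leave it
- tray: low wooden tray for the gauges, 215 x 176 mm, floor 4 mm thick, rims and middle rib 6 mm above the floor, fixed. Origin under the tray at the line of the gauge handles, midway between the compartments; the gauges lie along its x, handles 43 mm either side of the origin along its y
- press: bench roller press, fixed, power off (rollers do not turn). Origin on the work surface below the upper roller's axis; x is the feed direction (infeed table on the -x side, 222 mm long), y left, z up. Flat running surface 60 mm above the origin, about 190 mm wide, the lower roller's crown flush in it. Side frames at y = +-111 mm, 100 mm long, 160 mm high; gear case on the left
- nip (a point): point of the running surface straight below the upper roller's axis (60 mm above the press's origin), axes as the press. The upper roller, black rubber, 60 mm in diameter, 200 mm long along y, hangs over it; the nip is the gap between. With the lever at 0 the nip is somewhere from 4.6 to 8.2 mm (the bearing packing differs each time); it closes 6 mm per radian of lever
- lever (a joint): angle of the nip lever, rad: 0 leans 0.65 rad from upright towards the infeed side (-x of the press), growing as it swings over to the outfeed side, stop at 1.35. It starts between 0 and 0.12, stays where it is left and takes about 2.5 N at its knob to move
- knob (a point): centre of the lever's red ball knob, 28 mm across, 120 mm from the pivot; free to be pinched from above
- lever_pivot (a point): the lever's pivot, on the outside of the right side frame (press frame: x 0, y -137, z 93 mm); the axis is the press's y, the lever swings in the plane of the press's x and z
- book2: green book on top of the pile of three on the right; leave it
- bone_folder: flat bone folder, 150 x 20 x 6 mm, on the right; leave it
- glue_bottle: white glue bottle with orange cap, 165 mm high, right and beyond; leave it
- weight: iron pressing weight with a brass knob, 90 x 60 mm, on the right; leave it
Mind the look-alikes: they are no part of the job. Leave any blue look-alike of the gauge3 alone.

How it is judged:
By the outcome, as a careful person would: the job done as asked, in the order asked, and still so for the second after the job is handed in, with the robot touching nothing.
It also fails if it takes over 72 s, if anything falls off the work surface, if the arm or the gripper's body presses on something with over 40 N, if the wrist force passes 120 N, or if a joint passes its speed limit or range.

## Working session

There is one attempt and no reset: what is moved stays moved. The work goes in short steps, Python scripts to look and compute and a tool call to move; the robot and the scene stay as the last step left them, time stands still between calls to the robot, and variables do not carry over. Pictures are saved under pics/ and viewed, about 8 in all and at most 12, crops included, and the job is handed in when it is done.

Besides the shell and the picture viewer there is one more tool, called after "Call:" as a command line: name --pt "numbers of a row" for each row, then --argument value for the rest. carry_out: Moves the arm, as the interface text tells. Its arguments: {"type":"object","properties":{"plan":{"type":"array"},"squeeze":{"type":"number"}},"required":["plan"]}

```bash
mkdir -p pics; ls; cat > h.py <<'E'
import numpy as np, cv2
from cell import arm
def cal(n):
    c=arm.get_calibration(n);K=np.array(c["intrinsics"],float);D=np.array(c["D"],float)
    if "rvec" in c:
        R=cv2.Rodrigues(np.array(c["rvec"],float))[0];t=np.array(c["tvec"],float).ravel()
        return K,D,R.T,-R.T@t
    s=arm.observe();Rt=cv2.Rodrigues(np.array(s["ee_rot"],float))[0];T=np.array(c["tool_from_camera"])
    return K,D,Rt@T[:3,:3],Rt@T[:3,3]+np.array(s["position"])
def ray(c,uv):
    K,D,R,o=c
    p=cv2.undistortPoints(np.array(uv,float).reshape(-1,1,2),K,D)[:,0]
    return np.c_[p,np.ones(len(p))]@R.T,o
def onz(c,uv,z):
    d,o=ray(c,uv);return o+d*((z-o[2])/d[:,2])[:,None]
def cloud(c,dep):
    v,u=np.mgrid[0:480,0:640];d,o=ray(c,np.c_[u.ravel(),v.ravel()])
    return (o+d*dep.reshape(-1,1)).reshape(480,640,3)
def grab(n,f):
    c=cal(n);im,dep=arm.get_image(n);cv2.imwrite(f"pics/{f}.png",im[:,:,::-1]);np.save(f"pics/{f}.npy",dep);return c,im,dep
E
python3 - <<'E'
from h import *
for n in("scene","side"):
    c,im,dep=grab(n,n+"0");print(n,c[3],c[2][:,2])
s=arm.observe();print(s)
E
```

```text
pics
scene [1.10041914 0.57641873 1.42218422] [-0.43724157 -0.33609909 -0.83418057]
side [-0.30135628  1.16904283  1.20421732] [ 0.41411961 -0.66078906 -0.62598943]
{'clock': 0.1, 'joints': array([-1.38362071,  0.43512637,  0.02497405,  1.57399212, -0.01160282,
        1.13398358, -0.07512125]), 'dq': array([ 0.00044296, -0.00037353, -0.00068267,  0.00024109,  0.0012468 ,
       -0.00092692,  0.0006364 ]), 'joint_efforts': array([ 2.47348500e-03, -6.69124532e+01,  9.87495482e-01, -3.15143681e+01,
       -6.05655159e-02,  3.74787790e-02,  4.78081472e-05]), 'position': array([0.17852541, 0.59858859, 0.29154553]), 'ee_rot': array([-4.53719772e-01, -3.10857902e+00,  2.13983712e-03]), 'force': array([-0.3838112 , -0.53597508,  0.82977118]), 'ft_torque': array([ 0.01679192,  0.0159411 , -0.01894614]), 'width': 0.9995577755021283}
```

View pics/scene0.png

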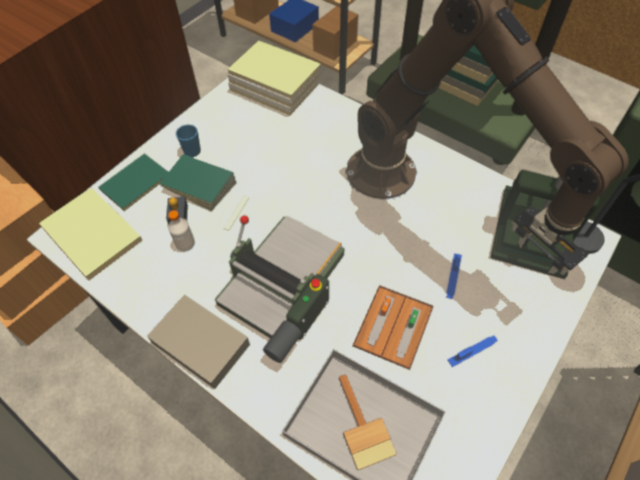

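View pics/side0.png

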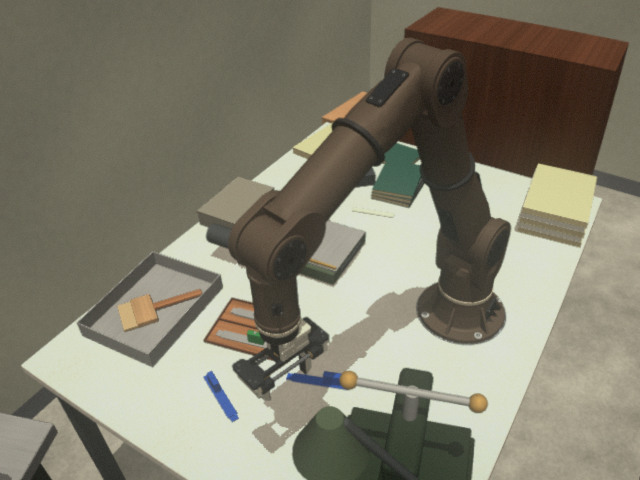

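```bash
cat > m.py <<'E'
from h import *
c=cal("scene");im=cv2.imread("pics/scene0.png");dep=np.load("pics/scene0.npy");P=cloud(c,dep)
hsv=cv2.cvtColor(im,cv2.COLOR_BGR2HSV);u0=np.mgrid[0:480,0:640]
def m(lo,hi,x0,x1,y0,y1):
    k=cv2.inRange(hsv,lo,hi)>0;k&=(u0[1]>=x0)&(u0[1]<x1)&(u0[0]>=y0)&(u0[0]<y1)&(dep>0);return k
for n,a in dict(green=((40,90,60),(80,255,255),398,425,305,335),orange=((3,150,150),(20,255,255),375,395,290,315),knob=((0,130,80),(6,255,255),232,256,208,232)).items():
    k=m(*a);q=P[k];print(n,k.sum(),u0[1][k].mean().round(1),u0[0][k].mean().round(1),np.median(q,0).round(4),q.min(0).round(3),q.max(0).round(3))
# running surface: points z 55..65mm
k=(abs(P[:,:,2]-.06)<.004)&(dep>0)&(u0[1]>200)&(u0[1]<350)&(u0[0]>200)&(u0[0]<345)
q=P[k];print("surf",len(q),np.median(q[:,2]))
r=cv2.minAreaRect((q[:,:2]*1000).astype(np.float32));print(r,cv2.boxPoints(r))
k=m((3,90,60),(20,255,255),350,440,280,370);q=P[k];q=q[q[:,2]<.02];r=cv2.minAreaRect((q[:,:2]*1000).astype(np.float32));print("tray",r,cv2.boxPoints(r))
a=cv2.resize(im[280:375,345:505],None,fx=4,fy=4,interpolation=cv2.INTER_CUBIC)
b=cv2.resize(im[200:365,200:350],None,fx=4,fy=4,interpolation=cv2.INTER_CUBIC)
cv2.imwrite("pics/ca.png",a);cv2.imwrite("pics/cb.png",cv2.resize(b,(545,600)))
E
python3 m.py
```

```text
green 50 413.2 317.0 [0.4429 0.3969 0.0424] [0.415 0.387 0.036] [0.458 0.406 0.049]
orange 294 383.3 301.6 [0.4363 0.2888 0.0051] [ 0.388  0.259 -0.007] [0.481 0.342 0.053]
knob 42 243.9 219.5 [ 0.5424 -0.1345  0.2001] [ 0.531 -0.146  0.191] [ 0.551 -0.127  0.207]
surf 5047 0.05938427026686788
((619.214599609375, 28.484329223632812), (498.5054016113281, 283.32025146484375), 1.2368128299713135) [[ 366.96228   164.73138 ]
 [ 373.07764  -118.52286 ]
 [ 871.4669   -107.762726]
 [ 865.35156   175.49152 ]]
tray ((479.44647216796875, 359.3331298828125), (217.64358520507812, 171.92010498046875), 12.898895263671875) [[354.18176 418.8316 ]
 [392.5597  251.2498 ]
 [604.7112  299.83466]
 [566.33325 467.41644]]
```

View pics/ca.png

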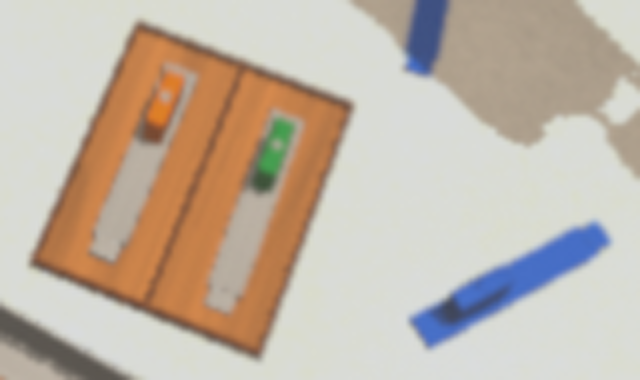

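View pics/cb.png

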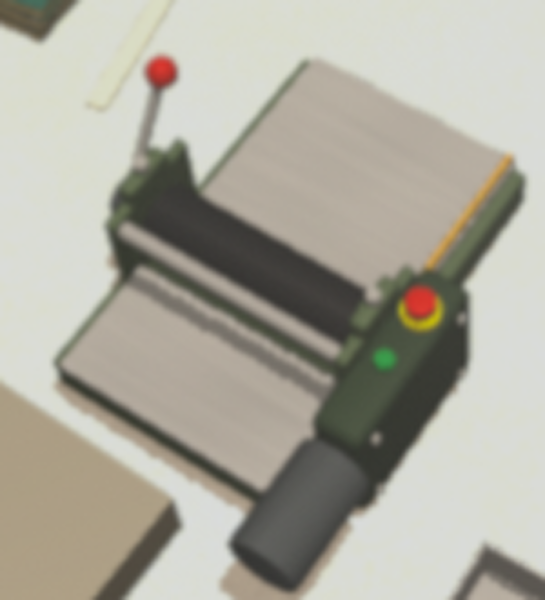

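```bash
cat > m2.py <<'E'
from h import *
c=cal("scene");im=cv2.imread("pics/scene0.png");dep=np.load("pics/scene0.npy");P=cloud(c,dep)
g=lambda L:onz(c,[(200+a/3.633,200+b/3.636) for a,b in L],.06)
Q=g([(310,62),(512,158),(205,190),(428,262)]);print("infeed corners backR backL, R side, L side\n",Q.round(4))
Q2=g([(135,268),(62,362),(258,492)]);print("outfeed",Q2.round(4))
for A,B in((Q[0],Q[1]),(Q[0],Q[2]),(Q[1],Q[3]),(Q2[1],Q2[2]),(Q2[0],Q2[1])):
    d=B-A;print(np.degrees(np.arctan2(d[1],d[0])).round(2),np.linalg.norm(d).round(4))
hsv=cv2.cvtColor(im,cv2.COLOR_BGR2HSV)
poly=np.array([(200+a/3.633,200+b/3.636) for a,b in[(140,215),(200,195),(365,290),(345,345)]],np.int32)
k=np.zeros((480,640),np.uint8);cv2.fillPoly(k,[poly],1);k=(k>0)&(hsv[:,:,2]<90)&(dep>0)
q=P[k];q=q[(q[:,2]>.11)&(q[:,2]<.14)];print("roller",len(q),q.max(0),q.min(0))
l=cv2.fitLine((q[:,:2]).astype(np.float32),cv2.DIST_HUBER,0,.01,.01).ravel();print(l,np.degrees(np.arctan2(l[1],l[0])))
t=q[q[:,2]>np.percentile(q[:,2],70)];l=cv2.fitLine((t[:,:2]).astype(np.float32),cv2.DIST_HUBER,0,.01,.01).ravel();print("top",l,np.degrees(np.arctan2(l[1],l[0])),np.median(t[:,2]))
E
python3 m2.py
```

```text
infeed corners backR backL, R side, L side
 [[ 0.3912 -0.1151  0.06  ]
 [ 0.367   0.088   0.06  ]
 [ 0.5483 -0.1026  0.06  ]
 [ 0.4914  0.0918  0.06  ]]
outfeed [[ 0.6407 -0.0997  0.06  ]
 [ 0.7408 -0.089   0.06  ]
 [ 0.7322  0.1093  0.06  ]]
96.8 0.2045
4.52 0.1576
1.75 0.1245
92.51 0.1984
6.1 0.1007
roller 860 [0.62318758 0.10102443 0.13409022] [ 0.56954885 -0.10380549  0.11008191]
[ 0.06497792 -0.9978867   0.60019964  0.02043533] -86.27441
top [ 0.05882735 -0.9982682   0.5955526   0.01282741] -86.62749 0.12773773618916318
```

Call:
carry_out --pt "3 -2.5 0 0.06 9" --pt "7 -5.5 -1 0.14 9" --pt "11 -9 -2 0.22 9" --pt "15 -12 -3 0.3 9" --pt "19 -15 -4.5 0.39 9" --pt "22 -17.5 -6 0.46 9" --pt "24.5 -19.5 -7 0.515 9" --pt "25.7 -20.4 -7 0.515 9" --pt "25.7 -20.4 -7 0.515 9" --squeeze 20

```text
clock: 1.0
position: [0.4372, 0.3929, 0.2214]
ee_rot: [-0.345, 3.122, -0.004]
force: [0.7, 0.3, -0.3]
width: 0.984
```

```bash
cat > w.py <<'E'
from h import *
import sys
c,im,dep=grab("wrist",sys.argv[1])
s=arm.observe();print(s["clock"],s["position"],s["ee_rot"],s["force"])
hsv=cv2.cvtColor(im,cv2.COLOR_RGB2HSV)
for n,lo,hi in(("green",(50,100,50),(80,255,255)),("red",(0,150,80),(4,255,255))):
    k=cv2.inRange(hsv,lo,hi);cs,_=cv2.findContours(k,0,2)
    for q in sorted(cs,key=cv2.contourArea)[::-1][:2]:
        if cv2.contourArea(q)<100: continue
        x,y,w,h=cv2.boundingRect(q);mk=np.zeros_like(k);cv2.drawContours(mk,[q],-1,1,-1);P=cloud(c,dep)[(mk>0)&(dep>0)]
        t=P[P[:,2]>np.percentile(P[:,2],90)-.006]
        r=cv2.minAreaRect((t[:,:2]*1000).astype(np.float32));print(n,(x,y,w,h),"z",np.percentile(P[:,2],[5,50,95]).round(4),"top rect mm",r)
E
python3 w.py w1
```

```text
1.05 [0.435468   0.39493472 0.22177552] [-3.49394915e-01  3.12204422e+00 -1.25785140e-03] [-0.51494956 -0.22484884  0.0662719 ]
green (314, 204, 21, 60) z [0.0414 0.0432 0.0447] top rect mm ((434.6728210449219, 394.6309509277344), (45.29669952392578, 14.696695327758789), 13.155905723571777)
```

View pics/w1.png

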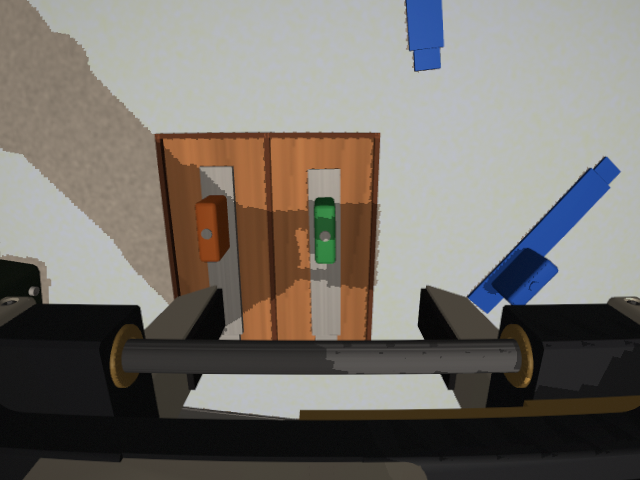

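Call:
carry_out --pt "-0.3 -0.1 -4 0.005 4" --pt "-0.6 -0.15 -8 0.005 4" --pt "-0.6 -0.15 -11 0.005 4" --pt "-0.6 -0.15 -13.2 0.005 4" --pt "-0.6 -0.15 -14.2 0.005 4" --pt "-0.6 -0.15 -14.2 0.005 1" --pt "-0.6 -0.15 -14.2 0.005 1" --pt "-0.6 -0.15 -14.2 0.005 1" --pt "-0.6 -0.15 -14.2 0.005 1" --pt "-0.6 -0.15 -14.2 0.005 1" --squeeze 30

```text
clock: 2.05
position: [0.4298, 0.3937, 0.0806]
ee_rot: [-0.357, 3.12, 0.0]
force: [-0.9, 0.2, 3.8]
width: 0.17
```

Call:
carry_out --pt "0 0 3 0 1" --pt "0 0 7 0 1" --pt "0 0 11 0 1" --pt "0 -1 15 0 1" --pt "0 -4 18 -0.03 1" --pt "0 -8 19 -0.06 1" --pt "0 -12 19 -0.09 1" --pt "0 -16 19 -0.12 1" --pt "0 -20 19 -0.15 1" --pt "0 -24 19 -0.163 1" --pt "0 -28 19 -0.163 1" --pt "0 -32 19 -0.163 1" --pt "-0.1 -36 18 -0.163 1" --pt "-0.1 -39 16 -0.163 1" --pt "-0.15 -40.2 13 -0.163 1" --pt "-0.15 -40.2 10 -0.163 1" --pt "-0.15 -40.2 8 -0.163 1" --pt "-0.15 -40.2 7 -0.163 1" --pt "-0.15 -40.2 7 -0.163 1"

```text
clock: 3.95
position: [0.4277, -0.0083, 0.1499]
ee_rot: [0.102, -3.139, 0.0]
force: [-0.4, 0.8, -1.4]
width: 0.17
```

```bash
python3 - <<'E'
from h import *
c,im,dep=grab("scene","s2");s=arm.observe();print(s["clock"],s["position"],s["ee_rot"],s["force"],s["width"])
cv2.imwrite("pics/s2c.png",cv2.resize(im[190:350,195:355,::-1],(600,600),interpolation=cv2.INTER_CUBIC))
E
```

```text
4.0 [ 0.42823264 -0.00822677  0.15076398] [-1.01432200e-01  3.13949880e+00  7.85489415e-05] [-0.66509709 -0.31461906 -1.71028352] 0.1720239850067818
```

View pics/s2c.png

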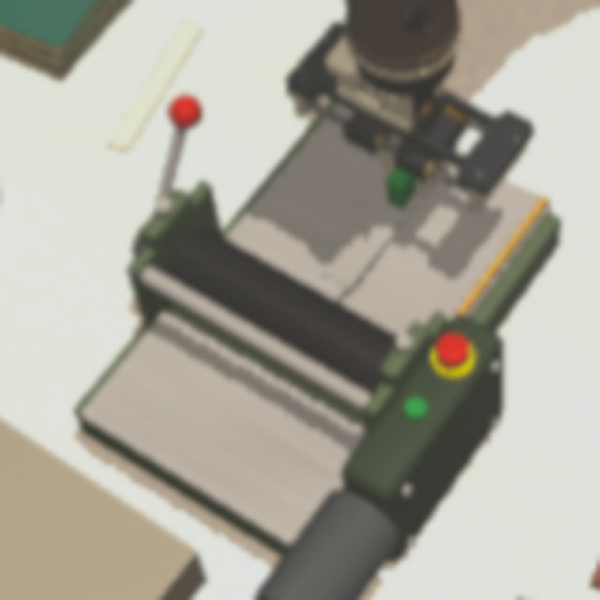

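Call:
carry_out --pt "0 0 -0.7 0 1" --pt "0 0 -1.1 0 1" --pt "0 0 -1.3 0 1" --pt "0 0 -1.3 0 1"

```text
clock: 4.4
position: [0.4282, -0.0082, 0.1378]
ee_rot: [-0.102, 3.139, 0.0]
force: [-0.1, 0.7, -1.3]
width: 0.17
```

```bash
cat > o.py <<'E'
from cell import arm
s=arm.observe();print(s["clock"],s["position"].round(5),s["ee_rot"].round(4),s["force"].round(2),s["ft_torque"].round(2),s["width"])
E
python3 o.py
```

```text
4.4 [ 0.42823 -0.00816  0.13776] [-1.0180e-01  3.1395e+00  1.0000e-04] [-0.07  0.74 -1.28] [-0.02  0.09 -0.02] 0.1698308777071882
```

Call:
carry_out --pt "0 0 -0.08 0 1" --pt "0 0 -0.08 0 1"

```text
clock: 4.6
position: [0.4283, -0.0081, 0.137]
ee_rot: [-0.102, 3.139, 0.0]
force: [-0.2, 0.1, -0.9]
width: 0.172
```

Call:
carry_out --pt "0 0 -0.04 0 1" --pt "0 0 -0.04 0 1"

```text
clock: 4.8
position: [0.4283, -0.0081, 0.1367]
ee_rot: [-0.102, 3.139, 0.0]
force: [0.4, 0.6, -2.8]
width: 0.17
```

Call:
carry_out --pt "0 0 -0.06 0 1" --pt "0 0 -0.06 0 1"

```text
clock: 5.0
position: [0.4284, -0.0081, 0.1365]
ee_rot: [-0.102, 3.139, 0.001]
force: [-3.1, 0.8, 7.9]
width: 0.169
```

Call:
carry_out --pt "0 0 -0.06 0 1" --pt "0 0 -0.06 0 1"

```text
clock: 5.2
position: [0.4284, -0.0082, 0.1365]
ee_rot: [-0.101, 3.139, 0.001]
force: [-4.2, -0.0, 12.3]
width: 0.174
```

Call:
carry_out --pt "0 0 0.02 0 1" --pt "0.5 0.03 0.02 0 1" --pt "1.25 0.08 0.02 0 1" --pt "2 0.13 0.02 0 1" --pt "2.75 0.18 0.02 0 1" --pt "3.5 0.23 0.02 0 1" --pt "4.25 0.27 0.02 0 1"

```text
clock: 5.9
position: [0.4716, -0.0054, 0.1366]
ee_rot: [-0.102, 3.139, 0.001]
force: [0.4, -0.9, -1.4]
width: 0.176
```

Call:
carry_out --pt "0.7 0.04 0 0 1" --pt "1.4 0.09 0 0 1" --pt "2.1 0.14 0 0 1" --pt "2.7 0.18 0 0 1" --pt "3.2 0.21 0 0 1" --pt "3.2 0.21 0 0 1"

```text
clock: 6.5
position: [0.5043, -0.0032, 0.1366]
ee_rot: [-0.102, 3.138, 0.001]
force: [0.5, -0.5, -1.4]
width: 0.172
```

```bash
python3 o.py; python3 - <<'E'
from h import *
c,im,dep=grab("scene","s3")
cv2.imwrite("pics/s3c.png",cv2.resize(im[200:340,205:345,::-1],(600,600),interpolation=cv2.INTER_CUBIC))
E
```

```text
6.5 [ 0.50432 -0.00324  0.13661] [-1.0170e-01  3.1383e+00  8.0000e-04] [ 0.46 -0.47 -1.44] [ 0.    0.08 -0.  ] 0.17176364277029807
```

View pics/s3c.png

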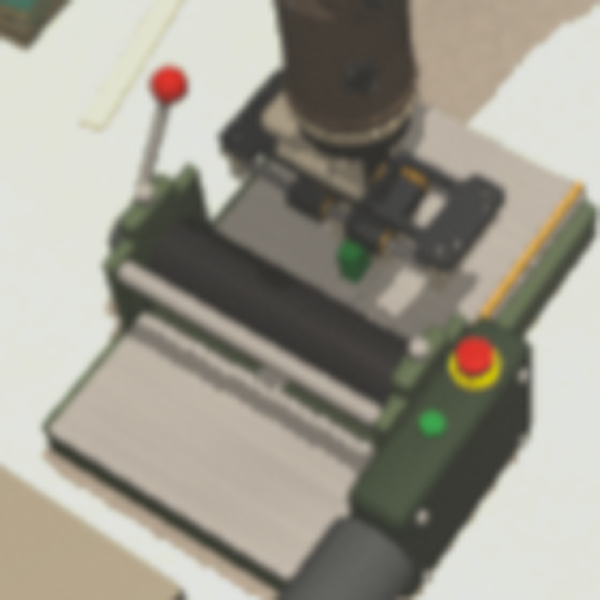

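```bash
python3 - <<'E'
from h import *
c=cal("scene");print("nose",onz(c,[(268.5,288.7)],.0615))
a=np.radians(3.7);N=np.array([.598,.003,0]);n=np.array([-np.sin(a),np.cos(a),0]);d,o=ray(c,[(244,219.5)])
im=cv2.imread("pics/s3.png");k=cv2.inRange(cv2.cvtColor(im,cv2.COLOR_BGR2HSV),(0,120,70),(8,255,255));k[:, :230]=0;k[:,260:]=0;k[:205]=0;k[235:]=0
m=cv2.moments(k,True);uv=(m["m10"]/m["m00"],m["m01"]/m["m00"]);print(uv,m["m00"])
d,o=ray(c,[uv]);t=(-.137-(o-N)@n)/(d[0]@n);p=o+t*d[0];print("knob",p)
x=(p-N)@np.array([np.cos(a),np.sin(a),0]);print("press x,z",x,p[2],"r",np.hypot(x,p[2]-.093),"theta",.65-np.arctan2(-x,p[2]-.093))
for z in(.1885,.192,.196):print(onz(c,[uv],z))
E
```

```text
nose [[0.62377608 0.00955837 0.0615    ]]
(243.9787234042553, 219.17021276595744) 47.0
knob [ 0.53903982 -0.13809894  0.19569319]
press x,z -0.06794272089074777 0.19569319105969485 r 0.1231344988703858 theta 0.06550716185364336
[[ 0.53574742 -0.14228948  0.1885    ]]
[[ 0.53734941 -0.14025049  0.192     ]]
[[ 0.53918025 -0.1379202   0.196     ]]
```

Call:
carry_out --pt "0 0 -0.01 0 1" --pt "0 0 0 0 4" --pt "0 0 0 0 4" --pt "0 0 0 0 4" --pt "0 0 2 0 4" --pt "0 0 5 0 4" --pt "0 0 9 0 4" --pt "0 0 13 0 4" --pt "0 -2 16 0 5" --pt "0 -5 17 0 5" --pt "0 -5 17 0 5"

```text
clock: 7.65
position: [0.5044, -0.0575, 0.3089]
ee_rot: [-0.093, 3.135, -0.002]
force: [0.2, -0.8, -0.4]
width: 0.546
```

Call:
carry_out --pt "1 -3 0 0 5" --pt "2 -6 0 0 5" --pt "3 -8 -0.5 0 5" --pt "3.4 -8.1 -2 0 5" --pt "3.4 -8.1 -4 0 5" --pt "3.4 -8.1 -5.5 0 5" --pt "3.4 -8.1 -6.6 0 5" --pt "3.4 -8.1 -6.6 0 5"

```text
clock: 8.45
position: [0.5375, -0.1379, 0.2412]
ee_rot: [-0.094, 3.138, -0.001]
force: [-0.4, -0.8, 0.7]
width: 0.546
```

```bash
python3 o.py; python3 - <<'E'
from h import *
c,im,dep=grab("scene","s4");grab("wrist","w4")
a=im[190:290,195:315,::-1];w=cv2.imread("pics/w4.png")
cv2.imwrite("pics/s4c.png",np.hstack([cv2.resize(a,(400,333),interpolation=cv2.INTER_CUBIC),cv2.resize(w,(400,333))]))
E
```

```text
8.45 [ 0.53748 -0.13791  0.24118] [-9.3900e-02  3.1378e+00 -9.0000e-04] [-0.36 -0.78  0.73] [0.09 0.02 0.01] 0.5459057653388948
```

View pics/s4c.png

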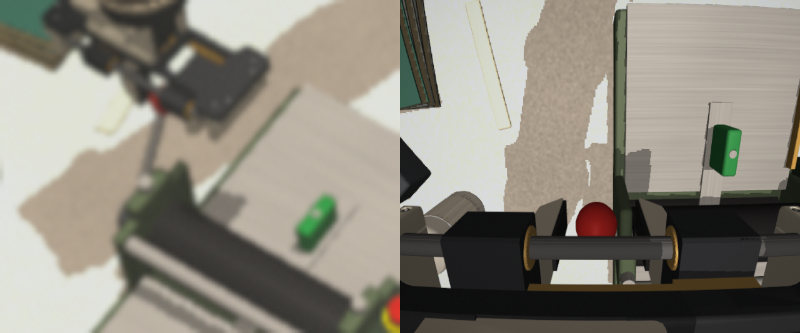

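```bash
python3 - <<'E'
from h import *
from scipy.optimize import least_squares
c=cal("wrist");im=cv2.imread("pics/w4.png");dep=np.load("pics/w4.npy")
k=cv2.inRange(cv2.cvtColor(im,cv2.COLOR_BGR2HSV),(0,150,50),(8,255,255));k=cv2.erode(k,np.ones((5,5)));P=cloud(c,dep)[(k>0)&(dep>0)]
print(len(P),P.min(0),P.max(0))
r=least_squares(lambda x:np.linalg.norm(P-x,axis=1)-.014,P.mean(0),loss="soft_l1",f_scale=.002);print("knob",r.x)
# gauge handle
k=cv2.inRange(cv2.cvtColor(im,cv2.COLOR_BGR2HSV),(50,100,50),(80,255,255));P=cloud(c,dep)[(k>0)&(dep>0)];P=P[P[:,2]>np.percentile(P[:,2],90)-.006]
print("handle",cv2.minAreaRect((P[:,:2]*1000).astype(np.float32)),np.median(P[:,2]))
E
```

```text
2268 [ 0.52407634 -0.15323096  0.1920213 ] [ 0.54042254 -0.12877057  0.20872621]
knob [ 0.53876395 -0.14082715  0.19371627]
handle ((509.19744873046875, -3.3152246475219727), (45.006202697753906, 16.1640625), 3.2742385864257812) 0.09969949714390844
```

Call:
carry_out --pt "0.13 -0.29 -0.05 0 5" --pt "0.13 -0.29 -0.05 0 2" --pt "0.13 -0.29 -0.05 0 2" --pt "0.13 -0.29 -0.05 0 2" --pt "0.13 -0.29 -0.05 0 2" --pt "0.13 -0.29 -0.05 0 2" --squeeze 12

```text
clock: 9.15
position: [0.5398, -0.1412, 0.2427]
ee_rot: [-0.094, 3.135, -0.002]
force: [-0.9, 0.1, 2.4]
width: 0.294
```

```bash
python3 o.py
```

```text
9.15 [ 0.53982 -0.14115  0.24272] [-9.3800e-02  3.1345e+00 -1.8000e-03] [-0.85  0.1   2.44] [0.14 0.1  0.02] 0.2939501709681233
```

Call:
carry_out --pt "0.38 0.02 0.23 0 2" --pt "0.77 0.05 0.46 0 2" --pt "1.3 0.08 0.72 0 2" --pt "1.85 0.12 0.98 0 2" --pt "2.4 0.15 1.2 0 2" --pt "2.98 0.19 1.39 0 2" --pt "3.5 0.22 1.54 0 2" --pt "4.0 0.26 1.66 0 2" --pt "4.0 0.26 1.66 0 2" --pt "4.0 0.26 1.66 0 2"

```text
clock: 10.15
position: [0.5812, -0.1382, 0.2599]
ee_rot: [-0.095, 3.132, -0.002]
force: [0.9, 2.5, 4.2]
width: 0.296
```

```bash
python3 o.py
```

```text
10.15 [ 0.58122 -0.1382   0.25985] [-9.4600e-02  3.1319e+00 -1.9000e-03] [0.88 2.46 4.16] [ 0.6  -0.06 -0.06] 0.29582289880669077
```

Call:
carry_out --pt "0 0 0 0 5" --pt "0 0 0 0 5" --pt "0 0 2 0 5" --pt "0 0 5 0 5" --pt "-2 2 7 0 4" --pt "-5 6 7 0 4" --pt "-7.3 10 7 0 4" --pt "-7.7 13 5 0 4" --pt "-7.7 13.5 1 0 4" --pt "-7.7 13.5 -3 0 4" --pt "-7.7 13.5 -7 0 4" --pt "-7.7 13.5 -10.5 0 4" --pt "-7.7 13.5 -12.2 0 4" --pt "-7.7 13.5 -12.2 0 4" --pt "-7.7 13.5 -12.2 0 1" --pt "-7.7 13.5 -12.2 0 1" --pt "-7.7 13.5 -12.2 0 1" --pt "-7.7 13.5 -12.2 0 1" --squeeze 20

```text
clock: 11.95
position: [0.5048, -0.0031, 0.1389]
ee_rot: [-0.095, 3.13, -0.002]
force: [-0.9, -1.6, 6.0]
width: 0.173
```

```bash
python3 o.py
```

```text
11.95 [ 0.50484 -0.00314  0.13892] [-9.4800e-02  3.1299e+00 -1.5000e-03] [-0.85 -1.59  6.03] [0.04 0.2  0.11] 0.17279292603407823
```

Call:
carry_out --pt "0 0 0 0 1" --pt "0 0 0 0 1"

```text
clock: 12.15
position: [0.5049, -0.0031, 0.1392]
ee_rot: [-0.095, 3.129, -0.001]
force: [0.9, 0.6, -1.9]
width: 0.171
```

```bash
python3 o.py
```

```text
12.15 [ 0.50489 -0.00312  0.13918] [-9.4700e-02  3.1294e+00 -1.4000e-03] [ 0.92  0.63 -1.86] [-0.02  0.02 -0.02] 0.17096673098684623
```

Call:
carry_out --pt "0 0 -0.03 0 1" --pt "-0.15 -0.01 -0.03 0 1" --pt "-0.3 -0.02 -0.03 0 1"

```text
clock: 12.45
position: [0.502, -0.0033, 0.1389]
ee_rot: [-0.095, 3.129, -0.001]
force: [0.3, -0.9, -0.0]
width: 0.175
```

Call:
carry_out --pt "-0.15 -0.01 0 0 1"

```text
clock: 12.55
position: [0.5005, -0.0034, 0.1389]
ee_rot: [-0.095, 3.129, -0.001]
force: [0.3, -0.8, -0.0]
width: 0.174
```

Call:
carry_out --pt "-0.15 -0.01 0 0 1"

```text
clock: 12.65
position: [0.4989, -0.0035, 0.1389]
ee_rot: [-0.095, 3.129, -0.001]
force: [1.6, 0.6, -0.6]
width: 0.174
```

Call:
carry_out --pt "0.3 0.02 0 0 1" --pt "0.6 0.03 0 0 1" --pt "0.6 0.03 -0.01 0 1" --pt "0.6 0.03 -0.01 0 4" --pt "0.6 0.03 -0.01 0 4" --pt "0.6 0.03 3 0 4" --pt "0.6 0.03 7 0 4" --pt "0.6 0.03 11 0 4" --pt "0.8 -0.5 15 0 5" --pt "2 -4 18 0 5" --pt "5 -8.5 19 0 5" --pt "7.5 -12 19 0 5" --pt "8.2 -13.4 18 0 5" --pt "8.2 -13.47 15 0 5" --pt "8.2 -13.47 12.5 0 5" --pt "8.2 -13.47 12 0 5" --pt "8.2 -13.47 12 0 2" --pt "8.2 -13.47 12 0 2" --pt "8.2 -13.47 12 0 2" --pt "8.2 -13.47 12 0 2"

```text
clock: 14.65
position: [0.5815, -0.1381, 0.2602]
ee_rot: [-0.095, 3.126, -0.002]
force: [0.1, 1.0, 3.2]
width: 0.287
```

```bash
python3 o.py
```

```text
14.65 [ 0.58149 -0.13812  0.26024] [-9.5000e-02  3.1265e+00 -1.6000e-03] [0.12 0.96 3.2 ] [0.19 0.11 0.01] 0.2874282262332504
```

Call:
carry_out --pt "0.4 0.03 0.07 0 2" --pt "0.9 0.06 0.13 0 2" --pt "1.4 0.09 0.19 0 2" --pt "1.9 0.12 0.23 0 2" --pt "1.9 0.12 0.23 0 2" --pt "1.9 0.12 0.23 0 2"

```text
clock: 15.25
position: [0.6017, -0.1367, 0.263]
ee_rot: [-0.096, 3.124, -0.002]
force: [2.9, 1.1, 2.8]
width: 0.287
```

```bash
python3 o.py
```

```text
15.25 [ 0.60172 -0.13666  0.263  ] [-9.5800e-02  3.1239e+00 -1.8000e-03] [2.89 1.14 2.81] [ 0.27 -0.4   0.01] 0.28694248022489627
```

Call:
carry_out --pt "0 0 0 0 5" --pt "0 0 0 0 5" --pt "0 0 2 0 5" --pt "0 0 5 0 5" --pt "-3 2.5 7 0 4" --pt "-6.5 6 7 0 4" --pt "-9.3 10 7 0 4" --pt "-9.7 13 5 0 4" --pt "-9.7 13.36 1 0 4" --pt "-9.7 13.36 -3 0 4" --pt "-9.7 13.36 -7 0 4" --pt "-9.7 13.36 -10.5 0 4" --pt "-9.7 13.36 -12.45 0 4" --pt "-9.7 13.36 -12.45 0 4" --pt "-9.7 13.36 -12.45 0 1" --pt "-9.7 13.36 -12.45 0 1" --pt "-9.7 13.36 -12.45 0 1" --pt "-9.7 13.36 -12.45 0 1" --pt "-9.7 13.36 -12.45 0 1"

```text
clock: 17.15
position: [0.5053, -0.003, 0.1395]
ee_rot: [-0.096, 3.122, -0.001]
force: [-1.7, 0.8, 7.6]
width: 0.173
```

Call:
carry_out --pt "0 0 0 0 1" --pt "0 0 0 0 1"

```text
clock: 17.35
position: [0.5054, -0.003, 0.1398]
ee_rot: [-0.096, 3.122, -0.001]
force: [0.6, 0.9, -1.7]
width: 0.176
```

Call:
carry_out --pt "-0.1 -0.005 0 0 1" --pt "-0.2 -0.01 0 0 1" --pt "-0.3 -0.02 0 0 1"

```text
clock: 17.65
position: [0.5022, -0.0032, 0.1397]
ee_rot: [-0.096, 3.122, -0.001]
force: [-0.4, 0.1, -1.2]
width: 0.17
```

Call:
carry_out --pt "-0.1 -0.005 0 0 1"

```text
clock: 17.75
position: [0.501, -0.0033, 0.1397]
ee_rot: [-0.096, 3.122, -0.001]
force: [0.5, -0.0, -1.5]
width: 0.173
```

Call:
carry_out --pt "-0.1 -0.005 0 0 1"

```text
clock: 17.85
position: [0.4999, -0.0033, 0.1396]
ee_rot: [-0.096, 3.122, -0.001]
force: [0.7, -0.1, -0.9]
width: 0.171
```

Call:
carry_out --pt "0.3 0.02 0 0 1" --pt "0.55 0.03 0 0 1" --pt "0.55 0.03 -0.02 0 1" --pt "0.55 0.03 -0.02 0 4" --pt "0.55 0.03 -0.02 0 4" --pt "0.55 0.03 3 0 4" --pt "0.55 0.03 7 0 4" --pt "0.6 0.03 11 0 4" --pt "1 -0.5 15 0 5" --pt "3 -4 18 0 5" --pt "6 -8.5 19 0 5" --pt "9 -12 19 0 5" --pt "10.2 -13.3 18 0 5" --pt "10.2 -13.34 15 0 5" --pt "10.2 -13.34 12.5 0 5" --pt "10.2 -13.34 12.2 0 5" --pt "10.2 -13.34 12.2 0 5" --pt "10.2 -13.34 12.2 0 2" --pt "10.2 -13.34 12.2 0 2" --pt "10.2 -13.34 12.2 0 2"

```text
clock: 19.85
position: [0.6024, -0.1367, 0.2628]
ee_rot: [-0.096, 3.12, -0.002]
force: [-0.1, 0.2, 0.1]
width: 0.331
```

Call:
carry_out --pt "0 0 0 0 2" --pt "0.4 0.03 -0.01 0 2" --pt "0.9 0.06 -0.01 0 2" --pt "1.4 0.09 -0.03 0 2" --pt "1.9 0.12 -0.07 0 2" --pt "2.16 0.13 -0.1 0 2" --pt "2.16 0.13 -0.1 0 2" --pt "2.16 0.13 -0.1 0 2"

```text
clock: 20.65
position: [0.6248, -0.135, 0.2619]
ee_rot: [-0.097, 3.118, -0.001]
force: [2.4, 3.1, -0.7]
width: 0.295
```

```bash
python3 o.py
```

```text
20.65 [ 0.6248  -0.135    0.26191] [-9.6700e-02  3.1185e+00 -1.4000e-03] [ 2.37  3.11 -0.65] [ 0.55 -0.37  0.03] 0.2946176759225761
```

Call:
carry_out --pt "0 0 0 0 5" --pt "0 0 0 0 5" --pt "0 0 2 0 5" --pt "0 0 5 0 5" --pt "-3.5 2.5 7 0 4" --pt "-7.5 6 7 0 4" --pt "-11 10 7 0 4" --pt "-11.98 13 5 0 4" --pt "-11.98 13.2 1 0 4" --pt "-11.98 13.2 -3.5 0 4" --pt "-11.98 13.2 -8 0 4" --pt "-11.98 13.2 -11.5 0 4" --pt "-11.98 13.2 -12.3 0 4" --pt "-11.98 13.2 -12.3 0 4" --pt "-11.98 13.2 -12.3 0 4" --pt "-11.98 13.2 -12.3 0 1" --pt "-11.98 13.2 -12.3 0 1" --pt "-11.98 13.2 -12.3 0 1" --pt "-11.98 13.2 -12.3 0 1"

```text
clock: 22.55
position: [0.5053, -0.003, 0.1396]
ee_rot: [-0.097, 3.117, -0.001]
force: [-2.0, 0.2, 7.2]
width: 0.172
```

Call:
carry_out --pt "0 0 0 0 1" --pt "0 0 0 0 1"

```text
clock: 22.75
position: [0.5052, -0.0029, 0.1396]
ee_rot: [-0.097, 3.117, -0.001]
force: [-1.1, 0.5, 2.1]
width: 0.173
```

Call:
carry_out --pt "-0.1 -0.005 0 0 1" --pt "-0.2 -0.01 0 0 1" --pt "-0.3 -0.02 0 0 1"

```text
clock: 23.05
position: [0.5023, -0.0031, 0.1396]
ee_rot: [-0.097, 3.117, -0.001]
force: [0.2, 0.1, -0.3]
width: 0.175
```

Call:
carry_out --pt "-0.1 -0.005 0 0 1"

```text
clock: 23.15
position: [0.5013, -0.0032, 0.1396]
ee_rot: [-0.097, 3.117, -0.001]
force: [1.6, 0.5, -0.7]
width: 0.172
```

Call:
carry_out --pt "-0.1 -0.005 0 0 1"

```text
clock: 23.25
position: [0.5002, -0.0033, 0.1396]
ee_rot: [-0.097, 3.117, -0.001]
force: [0.2, -0.5, -0.8]
width: 0.176
```

Call:
carry_out --pt "0.3 0.02 0 0 1" --pt "0.5 0.03 0 0 1" --pt "0.5 0.03 -0.02 0 1" --pt "0.5 0.03 -0.02 0 4" --pt "0.5 0.03 -0.02 0 4" --pt "0.5 0.03 3 0 4" --pt "0.5 0.03 7 0 4" --pt "0.6 0.03 11 0 4" --pt "1.5 -0.5 15 0 5" --pt "4.5 -4 18 0 5" --pt "8.5 -8 19 0 5" --pt "11.5 -12 19 0 5" --pt "12.4 -13.1 18 0 5" --pt "12.4 -13.17 15 0 5" --pt "12.4 -13.17 12.5 0 5" --pt "12.4 -13.17 12.1 0 5" --pt "12.4 -13.17 12.1 0 5" --pt "12.4 -13.17 12.1 0 2" --pt "12.4 -13.17 12.1 0 2" --pt "12.4 -13.17 12.1 0 2"

```text
clock: 25.25
position: [0.6247, -0.1349, 0.2618]
ee_rot: [-0.097, 3.115, -0.002]
force: [0.2, 0.0, 0.1]
width: 0.335
```

Call:
carry_out --pt "0 0 0 0 2" --pt "0.4 0.03 -0.08 0 2" --pt "0.9 0.06 -0.19 0 2" --pt "1.4 0.09 -0.33 0 2" --pt "1.85 0.12 -0.46 0 2" --pt "1.85 0.12 -0.46 0 2" --pt "1.85 0.12 -0.46 0 2"

```text
clock: 25.95
position: [0.6442, -0.1335, 0.2574]
ee_rot: [-0.098, 3.113, -0.002]
force: [3.1, 0.3, 1.4]
width: 0.29
```

```bash
python3 o.py
```

```text
25.95 [ 0.64421 -0.13351  0.25743] [-9.770e-02  3.113e+00 -1.800e-03] [3.1  0.34 1.4 ] [ 0.21 -0.56 -0.  ] 0.28987261002984416
```

Call:
carry_out --pt "0 0 0 0 5" --pt "0 0 0 0 5" --pt "0 0 2 0 5" --pt "0 0 5 0 5" --pt "-4 2.5 7 0 4" --pt "-8.5 6 7 0 4" --pt "-12.5 10 7 0 4" --pt "-13.92 13 5 0 4" --pt "-13.92 13.05 1 0 4" --pt "-13.92 13.05 -3.5 0 4" --pt "-13.92 13.05 -8 0 4" --pt "-13.92 13.05 -11 0 4" --pt "-13.92 13.05 -11.8 0 4" --pt "-13.92 13.05 -11.8 0 4" --pt "-13.92 13.05 -11.8 0 4" --pt "-13.92 13.05 -11.8 0 1" --pt "-13.92 13.05 -11.8 0 1" --pt "-13.92 13.05 -11.8 0 1" --pt "-13.92 13.05 -11.8 0 1"

```text
clock: 27.85
position: [0.5053, -0.003, 0.1401]
ee_rot: [-0.098, 3.112, -0.002]
force: [-0.8, -0.2, 6.2]
width: 0.176
```

Call:
carry_out --pt "0 0 0 0 1" --pt "0 0 0 0 1"

```text
clock: 28.05
position: [0.5053, -0.003, 0.1401]
ee_rot: [-0.098, 3.112, -0.002]
force: [-1.3, -0.4, 1.6]
width: 0.173
```

Call:
carry_out --pt "-0.1 -0.005 0 0 1" --pt "-0.2 -0.01 0 0 1" --pt "-0.3 -0.02 0 0 1"

```text
clock: 28.35
position: [0.5026, -0.0031, 0.1401]
ee_rot: [-0.098, 3.111, -0.002]
force: [3.3, 0.7, -2.9]
width: 0.171
```

Call:
carry_out --pt "-0.1 -0.005 0 0 1"

```text
clock: 28.45
position: [0.5018, -0.0031, 0.1401]
ee_rot: [-0.098, 3.111, -0.002]
force: [3.5, 0.1, -3.5]
width: 0.172
```

Call:
carry_out --pt "-0.1 -0.005 0 0 1"

```text
clock: 28.55
position: [0.5008, -0.0032, 0.1401]
ee_rot: [-0.098, 3.11, -0.002]
force: [3.8, 0.2, -4.0]
width: 0.172
```

Call:
carry_out --pt "-0.1 -0.005 -0.03 0 1"

```text
clock: 28.65
position: [0.5004, -0.0032, 0.1401]
ee_rot: [-0.098, 3.109, -0.002]
force: [5.3, -0.2, -0.5]
width: 0.17
```

Call:
carry_out --pt "-0.1 -0.005 -0.02 0 1"

```text
clock: 28.75
position: [0.4997, -0.0032, 0.1401]
ee_rot: [-0.098, 3.108, -0.002]
force: [4.5, 0.3, -2.1]
width: 0.172
```

Call:
carry_out --pt "-0.1 -0.005 0 0 1"

```text
clock: 28.85
position: [0.4987, -0.0033, 0.1401]
ee_rot: [-0.098, 3.108, -0.002]
force: [3.8, 0.1, -2.5]
width: 0.174
```

Call:
carry_out --pt "-0.1 -0.005 0 0 1"

```text
clock: 28.95
position: [0.4975, -0.0034, 0.1401]
ee_rot: [-0.098, 3.108, -0.002]
force: [4.9, 0.4, -1.9]
width: 0.176
```

Call:
carry_out --pt "-0.12 -0.008 -0.02 0 1"

```text
clock: 29.05
position: [0.4966, -0.0034, 0.1401]
ee_rot: [-0.098, 3.107, -0.001]
force: [5.5, -0.1, 0.4]
width: 0.171
```

Call:
carry_out --pt "-0.12 -0.008 -0.02 0 1"

```text
clock: 29.15
position: [0.4957, -0.0035, 0.1401]
ee_rot: [-0.098, 3.107, -0.001]
force: [5.1, 0.3, -1.0]
width: 0.167
```

Call:
carry_out --pt "-0.12 -0.008 -0.02 0 1"

```text
clock: 29.25
position: [0.4948, -0.0035, 0.1401]
ee_rot: [-0.098, 3.106, -0.001]
force: [4.9, 0.2, -0.4]
width: 0.173
```

Call:
carry_out --pt "-0.12 -0.008 -0.02 0 1"

```text
clock: 29.35
position: [0.4939, -0.0036, 0.14]
ee_rot: [-0.098, 3.105, -0.001]
force: [5.8, 0.6, -1.2]
width: 0.172
```

Call:
carry_out --pt "-0.12 -0.008 -0.02 0 1"

```text
clock: 29.45
position: [0.493, -0.0037, 0.1401]
ee_rot: [-0.098, 3.104, -0.001]
force: [5.5, -0.2, -0.6]
width: 0.172
```

Call:
carry_out --pt "-0.12 -0.008 -0.02 0 1"

```text
clock: 29.55
position: [0.4921, -0.0037, 0.1401]
ee_rot: [-0.097, 3.103, -0.001]
force: [5.8, 0.5, -0.6]
width: 0.171
```

Call:
carry_out --pt "-0.2 -0.012 -0.02 0 1" --pt "-0.45 -0.03 -0.03 0 1" --pt "-0.7 -0.045 -0.03 0 1" --pt "-0.95 -0.06 -0.03 0 1" --pt "-1.2 -0.075 -0.03 0 1" --pt "-1.45 -0.09 -0.03 0 1" --pt "-1.7 -0.1 -0.03 0 1" --pt "-1.95 -0.12 -0.03 0 1" --pt "-2.2 -0.14 -0.03 0 1" --pt "-2.6 -0.16 -0.02 0 1" --pt "-3.2 -0.2 -0.01 0 1" --pt "-4 -0.25 0 0 1" --pt "-5 -0.3 0 0 1" --pt "-5.8 -0.36 0 0 1" --pt "-6.4 -0.4 0 0 1" --pt "-6.4 -0.4 0 0 1"

```text
clock: 31.15
position: [0.4262, -0.0079, 0.14]
ee_rot: [-0.097, 3.105, -0.001]
force: [-3.5, -0.2, 10.9]
width: 0.173
```

```bash
python3 o.py
```

```text
31.15 [ 0.42618 -0.00787  0.14   ] [-9.7400e-02  3.1053e+00 -8.0000e-04] [-3.46 -0.21 10.89] [-0.04  0.93 -0.02] 0.17262692310164648
```

Call:
carry_out --pt "0 0 0.5 0 1" --pt "0 0 3 0 1" --pt "0 0 7 0 1" --pt "0 0 11 0 1" --pt "0 1 15 0 1" --pt "0 4 18 0 1" --pt "0 8 19 0.03 1" --pt "0 12 19 0.06 1" --pt "0 16 19 0.09 1" --pt "0.1 20 19 0.12 1" --pt "0.1 24 19 0.15 1" --pt "0.2 28 18 0.166 1" --pt "0.2 32 16 0.166 1" --pt "0.3 36 13 0.166 1" --pt "0.45 39 9 0.166 1" --pt "0.45 40.15 5 0.166 1" --pt "0.45 40.15 1 0.166 1" --pt "0.45 40.15 -2 0.166 1" --pt "0.45 40.15 -3 0.166 1" --pt "0.45 40.15 -3 0.166 1"

```text
clock: 33.15
position: [0.4299, 0.3926, 0.1087]
ee_rot: [-0.355, 3.089, -0.001]
force: [-0.4, 0.5, -1.1]
width: 0.172
```

```bash
python3 o.py; python3 - <<'E'
from h import *
c,im,dep=grab("scene","s5");g,wi,wd=grab("wrist","w5")
cv2.imwrite("pics/s5c.png",np.hstack([cv2.resize(im[270:380,345:455,::-1],(400,400),interpolation=cv2.INTER_CUBIC),cv2.resize(wi[:,:,::-1],(400,400))]))
E
```

```text
33.15 [0.42987 0.39263 0.10871] [-3.5480e-01  3.0895e+00 -6.0000e-04] [-0.43  0.5  -1.12] [-0.01  0.1   0.02] 0.172229481661969
```

View pics/s5c.png

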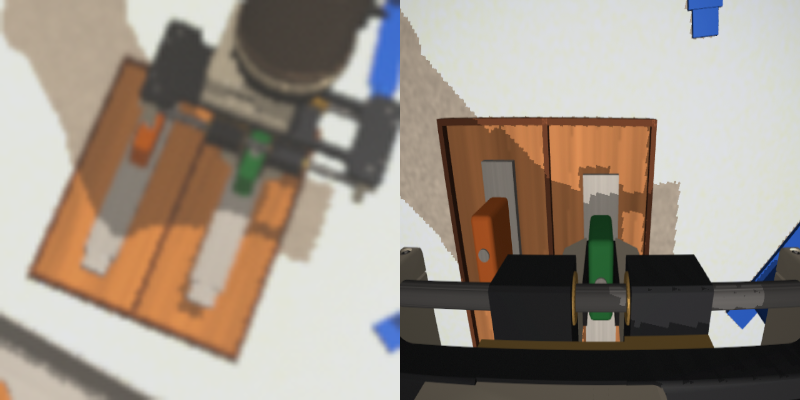

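Call:
carry_out --pt "0 0.1 -0.8 0 1" --pt "0 0.1 -1.6 0 1" --pt "0 0.1 -2.1 0 1" --pt "0 0.1 -2.35 0 1" --pt "0 0.1 -2.4 0 1" --pt "0 0.1 -2.4 0 1"

```text
clock: 33.85
position: [0.4312, 0.3949, 0.0872]
ee_rot: [-0.354, 3.086, 0.005]
force: [-0.7, -0.3, -1.5]
width: 0.173
```

Call:
carry_out --pt "0 0 -0.04 0 1" --pt "0 0 -0.04 0 1"

```text
clock: 34.05
position: [0.4313, 0.395, 0.0869]
ee_rot: [-0.354, 3.086, 0.005]
force: [-0.6, -0.2, -1.9]
width: 0.174
```

Call:
carry_out --pt "0 0 -0.04 0 1" --pt "0 0 -0.04 0 1"

```text
clock: 34.25
position: [0.4313, 0.395, 0.0866]
ee_rot: [-0.354, 3.086, 0.005]
force: [0.1, -1.1, -0.9]
width: 0.173
```

Call:
carry_out --pt "0 -0.1 -0.1 0 1" --pt "0 -0.1 -0.2 0 1" --pt "0 -0.1 -0.2 0 1"

```text
clock: 34.55
position: [0.4313, 0.3939, 0.0844]
ee_rot: [-0.354, 3.086, 0.005]
force: [0.1, 0.1, -1.3]
width: 0.171
```

Call:
carry_out --pt "0 0 -0.06 0 1" --pt "0 0 -0.06 0 1"

```text
clock: 34.75
position: [0.4313, 0.394, 0.0841]
ee_rot: [-0.354, 3.086, 0.005]
force: [-0.0, -0.9, 2.9]
width: 0.172
```

Call:
carry_out --pt "0 0 -0.06 0 1" --pt "0 0 -0.06 0 1"

```text
clock: 34.95
position: [0.4313, 0.3939, 0.0841]
ee_rot: [-0.354, 3.085, 0.005]
force: [-2.1, -2.1, 7.7]
width: 0.171
```

Contact with the tray floor; release, rise and back off so nothing is touched.

Call:
carry_out --pt "0 0 0.02 0 1" --pt "0 0 0.02 0 4" --pt "0 0 0.02 0 4" --pt "0 0 0.02 0 4" --pt "0 0 2 0 4" --pt "0 0 5 0 4" --pt "0 0 9 0 4" --pt "0 0 13 0 4" --pt "0 1 17 0 4" --pt "-2 4 19 0 6" --pt "-5 7 20 0 6" --pt "-5 7 20 0 6"

```text
clock: 36.15
position: [0.3761, 0.4697, 0.286]
ee_rot: [-0.367, 3.084, 0.014]
force: [-0.4, -0.4, -1.0]
width: 0.634
```

```bash
python3 w.py w6; python3 - <<'E'
from h import *
from scipy.optimize import least_squares
c,im,dep=grab("scene","s6")
hsv=cv2.cvtColor(im,cv2.COLOR_RGB2HSV);k=cv2.inRange(hsv,(0,120,70),(8,255,255));k[:,:220]=0;k[:,275:]=0;k[:195]=0;k[245:]=0
m=cv2.moments(k,True);uv=(m["m10"]/m["m00"],m["m01"]/m["m00"]);P=cloud(c,dep)[(k>0)&(dep>0)]
print("knob px",uv,len(P),np.median(P,0))
cv2.imwrite("pics/s6c.png",cv2.resize(im[190:380,150:510,::-1],(800,422),interpolation=cv2.INTER_CUBIC))
E
```

```text
36.2 [0.37845036 0.46690835 0.28485555] [-0.36270209  3.08455243  0.00923416] [ 1.18158957  0.84107799 -0.55322745]
green (218, 226, 19, 45) z [0.0417 0.0434 0.0448] top rect mm ((434.27398681640625, 395.1199951171875), (43.66755294799805, 15.114885330200195), 12.743931770324707)
knob px (222.1891891891892, 241.0810810810811) 36 [ 0.64086692 -0.1252095   0.21586489]
```

View pics/s6c.png

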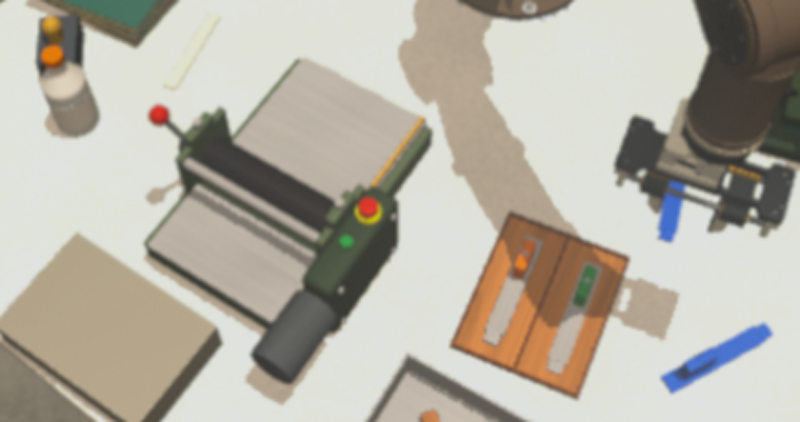

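The gauge lies flat in its own compartment: handle top z is 0.043, and it is under 1 mm and 0.5° from where it started. The lever rests at its setting, nothing else moved, and the hand is clear.

```bash
python3 -c "
from cell import arm
print(arm.sign_off())"
```

```text
the job is handed in; nothing more can be done
None
```

The press is set for 3 mm board, and I handed the job in at about 36 s of the 72 s allowed.

- **Gauge in:** I slid the green 3 mm gauge flat under the open roller. The nose was about 30 mm through: 31 mm by the arm's pose, 26 mm by the camera.
- **Lever:** I swung it over in four steps, drawing the gauge back a few millimetres each time to feel for drag. The first three steps gave no drag. The fourth, at a lever angle of about 0.97 rad, did.
- **Drag:** At that setting the last six readings averaged 5.4 N as measured. Allowing for the slight lift on the gauge, all 13 readings averaged about 5.7 N. They scatter from 5.0 to 6.5 N, so the mean is good to about 0.15–0.2 N. That puts the roller's press near 4 N, well under 18 N.
- **Gauge back:** I drew the gauge out against the drag and laid it in its own compartment. The last check showed it flat, within 1 mm and 0.5° of where it started.
- **The rest:** The lever was left at the setting. The orange gauge and the other things in the last picture look unmoved, and the arm was clear of everything.

The tool had tilted about 2° by the end, building up over the calls. The gauge still lay flat. While drawing the gauge clear, it was pressed down on the table with about 11 N at the end, by then outside the nip. I have no reading of the push during the draw itself.

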